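Flip a slotted counterweight and slide it onto the stem

ROBOT

A 6-joint arm with a two-finger parallel gripper is mounted at the origin on the work surface. World frame = base frame: x ahead of the robot, y to its left, z up, the work surface at z = 0. Lengths are in m, angles in rad, forces in N, time in s.
With the tool pointing down it reaches from about 0.275 to 0.875 m from the base axis. Payload 12.5 kg.
Tool frame: the origin (TCP) lies at the very end of the fingers, on their centre line; the grasp point (between the pads) lies 19 mm behind it; z points along the fingers, y is the line along which they close (so a half turn about z gives the same grasp; the last joint's range is limited). The gripper opens to 85 mm and grips with 20 to 120 N. Pads are 22 mm wide; open, the fingers measure 114 mm over their backs; the gripper's body (76 mm by 85 mm) begins 54 mm behind the grasp point. The pads swing forward as they close: fully open they stand 13 mm farther back than shut.
Start: joints at [1.214, 0.351, 1.652, -0, 1.139, -0.085], TCP at [0.148, 0.53, 0.231] pointing down, gripper open.
Joint ranges: [-2.75, 2.75], [-0.79, 2.1], [0.01, 2.65], [-1.57, 4.71], [0.07, 3.14], [-2.87, 2.87]. Speed limits (rad/s): [2.22, 2.22, 2.79, 3.14, 3.14, 3.14].

INTERFACE

Orientations are given as a 3x3 rotation matrix whose columns are the frame's x, y, z axes.
In Python, from bench import manip gives the robot as it stands. Calls block until the motion is done:
- manip.move_ptp(position, orientation): joint-space move of the TCP to a pose.
- manip.move_l(position, attitude=None, max_speed=0.15): straight line of the TCP; attitude=None keeps the orientation; max_speed is the mean speed in m/s.
- manip.move_j(angles): joint-space move.
- manip.set_gripper(opening, effort=None): opening from 0.0 (shut) to 1.0 (fully open); effort is the grip in N (None keeps the last); returns when the fingers have stopped.
- manip.dwell(seconds).
- manip.inverse_kinematics(position, orientation): joint angles nearest the present ones, or None.
- manip.grab_frame(name): name is "scene" or "top" or "wrist"; returns (picture, depth): 480x640x3 uint8, red, green, blue; 480x640 float32, m along the optical axis (not along the pixel's ray), 0 where there is no reading.
- manip.get_calibration(name): a dict with "camera_matrix" (3x3 intrinsics, pixels), "k1" (the pictures are not rectified: a ray, as slopes to the right and down, at radius r is drawn at 1 + k1 r^2 times it, then the intrinsics apply), "R" (3x3) and "t" (3): a world point X has camera coordinates R X + t. Camera axes: x right, y down, z forward; pixel columns grow to the right and rows downward; lengths in m; the calibration is good to about 2 mm. A picture is of the moment at which its call begins: read the wrist's pose just before it. get_calibration takes no time and is no camera call; for the wrist camera it gives the pose at the moment of the call.
A pose or a line that the arm cannot do raises manip.Unreachable and nothing moves.
- manip.sign_off(): hands the job in; it is judged then, once.
Trained networks look in the newest picture that a camera, given by its name, has taken for a name from the list of things; names that differ only in an ending like _2 or _b are one class to them, and where a whole thing is asked for, a point or a joint stands for the part that bears it (a point fixed in the world has none). Each returns a list of dicts, best first, with "confidence" (0 to 1); they miss things now and then, are a little off and sometimes report something else, mostly with a low value. They report only what shows in the picture. A call takes as long as a camera call.
- manip.look_for(camera, name): "at" ([x, y, z] in m, in world coordinates, good to about 4 mm: the middle of the surface that is visible of it).
Readings, each from a call of its own:
- manip.current_time(): time.
- manip.current_qpos(): joint angles.
- manip.current_joint_vel(): joint speeds.
- manip.current_joint_torque(): joint torques, N m.
- manip.current_ee_pos(): TCP position.
- manip.current_tcp_rot(): TCP orientation.
- manip.current_force(): force on the tool from outside, world axes, zero at the start.
- manip.current_ft_torque(): the same for the moment, N m.
- manip.current_grip_width(): opening from 0.0 (shut) to 1.0 (fully open).
- manip.current_grip_force(): force on a finger pad.
Only numpy, scipy, OpenCV 4.12 (cv2) and the standard library are available. Lean on these libraries where they do the work, as an engineer would, in place of code of your own. Each camera call takes 0.05 s, during which the arm holds its last target. There are 200 camera calls.

TASK

The big slotted counterweight lies painted face down on the pipe stub: stand it on edge in the groove of the blue block, let go of it there, and take it again another way so that it comes out painted face up. Then slide it sideways onto the stem of the carrier, under the red knob, and leave it resting flat on the small weight that is already there, painted face up and with its slot facing the opposite way from the small weight's slot. Do not turn the small weight, and leave the jar, the collar and the screwdriver where they are.

Things in the scene. Friction and masses are not known exactly. Their poses are not given: they have to be found in the camera images.
- weight: Steel slotted disc, 12 mm thick, 0.15-0.3 kg, 70 mm diameter with two parallel flats 56 mm apart (y = +-28 mm, 42 mm long) to grip across and a flat nose at x = +30 mm. Slot 14 mm wide along +x from x = -7 mm out through the nose, mouth flared to 20 mm. Origin: disc centre, half thickness. +z points out of the yellow painted face; other face bare. Starts flat, painted face down, on the stub.
- weight_slot (a point): Middle of the slot's mouth in the nose of the big weight, 30 mm from the weight's origin along its +x.
- first_weight: Small slotted weight already on the carrier: round, 46 mm diameter, 10 mm thick, painted yellow on top, slot 14 mm wide along its +x from x = -7 mm to the rim. Origin: its centre at half thickness. It is loose on the stem and lies flat on the seat, its top 70 mm above the bench.
- first_slot (a point): Middle of the small weight's slot near its mouth, 20 mm from its origin along its +x; it shows which way the slot faces.
- carrier: Fixed stand: base plate 100 mm square, 10 mm thick; 24 mm column; round seat 40 mm across, top 60 mm up; upright 10 mm stem; red knob 22 mm across on top, 110 to 123 mm up. A weight enters only sideways, between the small weight's top (70 mm up) and the knob's underside (110 mm). Origin: on the stem's axis at bench height; z up the stem.
- rack: Fixed blue block with an upright groove along its y: 44 mm long, 15 mm wide (23 mm at the mouth), open-ended, floor 20 mm and cheek tops 38 mm up. x is across: cheeks span 42 mm, 8 mm foot plate 110 mm. The big weight standing in it on its nose has its centre 50 mm up and its flats 6 mm out beyond each end. Origin: under the middle, at bench height.
- groove (a point): Middle of the groove's floor, 20 mm above the bench.
- stub: Upright stub of rust-brown pipe, 44 mm diameter, closed top 40 mm above the bench, on a 90 mm square plate 4 mm thick, fixed. Origin: on its axis at bench height. The big weight lies centred on it.
- jar: Loose amber jar with a red cap, 48 mm diameter, 65 mm tall; origin under its centre. Leave alone.
- collar: Loose aluminium ring, 84 mm across, 16 mm high; origin under its centre. Leave alone.
- driver: Loose screwdriver, 150 mm long, lying along its x; origin under its middle. Leave alone.

How it is judged:
On the way:
1. the big weight stands on edge in the groove, let go (angle between weight's own z axis and vertical between 1.2 and 1.95 rad and horizontal distance between weight and groove below 0.015 m and height (world z) of weight below 0.062 m and contact force between the fingers and weight below 0.1 N and linear speed of weight below 0.03 m/s), for 0.2 s.
At the end, for the whole second after the job is handed in: The big weight is at rest, flat (7 degrees), painted face up, round the stem (centre within 6 mm of its axis), on the small weight (centre 72 to 80 mm up), slot within about 45 degrees of opposite to the small weight's slot; the small weight still lies flat on the seat, round the stem (angle between each of weight, first_weight's own z axis and vertical below 0.12 rad and horizontal distance between each of weight, first_weight and carrier below 0.006 m and height (world z) of weight between 0.072 and 0.08 m and x of weight_slot in the frame of first_weight below -0.019 m and height (world z) of first_weight below 0.069 m and linear speed of weight below 0.02 m/s); the robot touches nothing.
It fails at once if the small weight is turned by more than about 45 degrees or lifted off its place (distance of first_slot from where it was at the start of the episode above 0.015 m).
It fails at once if the jar is moved more than 30 mm or tipped over (distance of jar from where it was at the start of the episode above 0.03 m or angle between jar's own z axis and vertical above 0.6 rad).
It fails at once if the collar is moved more than 30 mm (distance of collar from where it was at the start of the episode above 0.03 m).
It fails at once if the screwdriver is moved more than 30 mm (distance of driver from where it was at the start of the episode above 0.03 m).
It also fails if it takes over 64 s, if anything falls off the work surface, if the arm or the gripper's body presses on something with over 40 N, if the wrist force passes 120 N, or if a joint passes its speed limit or range.

## Working session

There is one attempt and no reset: what is moved stays moved. The work goes in short steps, each a Python script; the robot and the scene stay as the last script left them, time stands still between calls to the robot, and variables do not carry over. Pictures are saved under pics/ and viewed, at most 10 in all, crops included, and the job is handed in when it is done.

```bash
mkdir -p pics; ls; python3 - <<'E'
from bench import manip as m
import cv2,numpy as np
for c in ["scene","top"]:
    p,d=m.grab_frame(c); cv2.imwrite(f"pics/{c}0.png",p[:,:,::-1])
    k=m.get_calibration(c); print(c,np.round(k["camera_matrix"],1).tolist(),k["k1"],np.round(-k["R"].T@k["t"],3),np.round(k["R"],2).tolist())
    for n in ["weight","weight_slot","first_weight","first_slot","carrier","rack","groove","stub","jar","collar","driver"]:
        print(n,[(np.round(r["at"],4).tolist(),round(r["confidence"],2)) for r in m.look_for(c,n)[:2]])
print(m.current_time())
E
```

```text
pics
scene [[508.2, 0.0, 319.6], [0.0, 508.2, 242.9], [0.0, 0.0, 1.0]] -0.04212826501111253 [1.12  0.157 0.722] [[-0.25, 0.97, 0.01], [0.73, 0.19, -0.66], [-0.64, -0.16, -0.75]]
weight [([0.4828, -0.2993, 0.0532], 0.83)]
weight_slot [([0.4877, -0.2939, 0.0499], 0.64)]
first_weight [([0.5013, 0.3047, 0.0726], 0.58)]
first_slot [([0.5022, 0.3014, 0.0712], 0.57), ([0.4975, 0.0008, 0.0198], 0.4)]
carrier [([0.5004, 0.2983, 0.0091], 0.67), ([0.5038, 0.3021, 0.0709], 0.27)]
rack [([0.4994, -0.0014, 0.0187], 0.61)]
groove [([0.4972, -0.0003, 0.0191], 0.66)]
stub [([0.4991, -0.2782, 0.0044], 0.81)]
jar [([0.7084, 0.0312, 0.0598], 0.76), ([0.4844, -0.2999, 0.0513], 0.34)]
collar [([0.6632, -0.1333, 0.0154], 0.75), ([0.5001, 0.2983, 0.0087], 0.5)]
driver [([0.6822, 0.164, 0.0217], 0.58)]
top [[447.8, 0.0, 319.1], [0.0, 447.8, 242.2], [0.0, 0.0, 1.0]] -0.03569059683415454 [0.392 0.022 0.86 ] [[-0.0, -1.0, -0.0], [-0.98, 0.0, -0.21], [0.21, 0.0, -0.98]]
weight [([0.481, -0.296, 0.0512], 0.74)]
weight_slot [([0.4829, -0.3002, 0.0523], 0.8)]
first_weight [([0.4869, 0.2981, 0.0701], 0.76)]
first_slot [([0.4931, 0.2998, 0.07], 0.65)]
carrier [([0.4819, 0.2908, 0.0146], 0.73), ([0.4824, -0.2993, 0.0517], 0.25)]
rack [([0.4753, 0.0008, 0.0079], 0.91)]
groove [([0.4753, -0.0023, 0.007], 0.76)]
stub [([0.4648, -0.2805, 0.0071], 0.93)]
jar [([0.4643, -0.2831, 0.0073], 0.66), ([0.6835, 0.0275, 0.0655], 0.64)]
collar [([0.6574, -0.1278, 0.0157], 0.78)]
driver [([0.6709, 0.1641, 0.0209], 0.68)]
1.2
```

View pics/scene0.png

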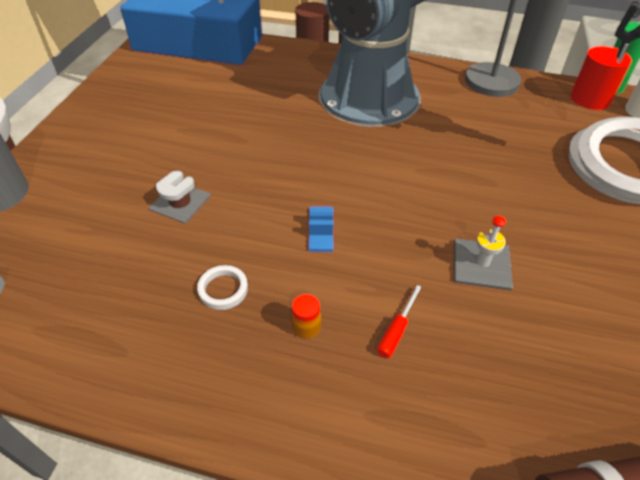

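View pics/top0.png

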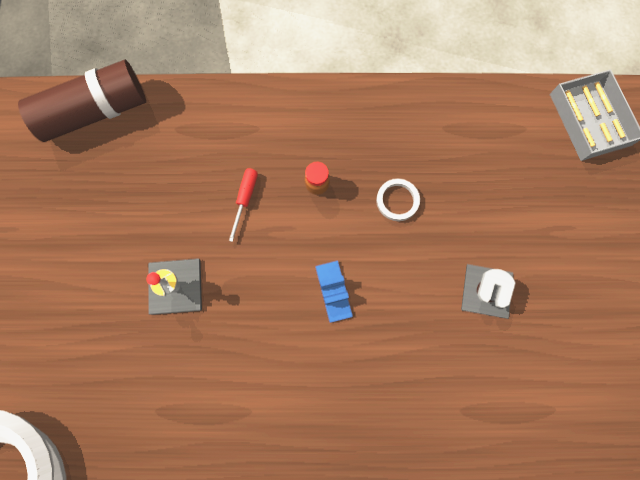

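```bash
cat > h.py <<'E'
from bench import manip as m
import cv2,numpy as np
def tool(a,y):
    a=np.array(a,float);a/=np.linalg.norm(a);y=np.array(y,float);y-=a*(a@y);y/=np.linalg.norm(y)
    return np.c_[np.cross(y,a),y,a]
def cloud(c):
    k=m.get_calibration(c); p,d=m.grab_frame(c)
    K=k["camera_matrix"]; v,u=np.mgrid[0:480,0:640].astype(np.float32)
    xy=cv2.undistortPoints(np.c_[u.ravel(),v.ravel()].reshape(-1,1,2).astype(np.float64),K,np.array([k["k1"],0,0,0.])).reshape(480,640,2)
    P=np.dstack([xy[...,0]*d,xy[...,1]*d,d])
    return p,d,(P-k["t"])@k["R"]   # R^T (P-t)
E
python3 - <<'E'
from h import *
k=m.get_calibration("wrist");R=m.current_tcp_rot();t=m.current_ee_pos()
C=-k["R"].T@k["t"]
print(np.round(R,3).tolist(),"cam in tool",np.round(R.T@(C-t),3),"cam axes in tool",np.round(R.T@k["R"].T,2).tolist(),k["camera_matrix"][0,0],k["k1"])
for s in (1,-1):
  for p in ([.48,-.3,.3],[.48,0,.3],[.48,.3,.3]):
    q=m.inverse_kinematics(p,tool([0,0,-1],[0,s,0])); print(s,p,None if q is None else np.round(q,2))
    q=m.inverse_kinematics(p,tool([-1,0,-1],[0,s,0])); print(' tilt in',None if q is None else np.round(q,2))
    q=m.inverse_kinematics(p,tool([1,0,-.6],[0,s,0])); print(' tilt out',None if q is None else np.round(q,2))
E
```

```text
[[-0.963, 0.268, -0.0], [0.268, 0.963, -0.0], [0.0, -0.0, -1.0]] cam in tool [ 0.076 -0.    -0.142] cam axes in tool [[0.0, -0.95, -0.3], [1.0, 0.0, -0.0], [0.0, -0.3, 0.95]] 402.55240618040796 -0.0667631966473139
1 [0.48, -0.3, 0.3] [-0.64  0.32  1.52 -0.    1.3  -2.21]
 tilt in [-0.49  0.7   1.11 -0.38  2.03 -2.1 ]
 tilt out [-0.99  0.15  2.09  1.42  0.81  2.7 ]
1 [0.48, 0, 0.3] [-0.1   0.15  1.73 -0.    1.25 -1.67]
 tilt in [-0.07  0.57  1.33 -0.05  2.02 -1.64]
 tilt out [-0.18 -0.14  2.38  2.24  0.2   2.37]
1 [0.48, 0.3, 0.3] [ 0.48  0.32  1.52 -0.    1.3  -1.09]
 tilt in [ 0.36  0.7   1.11  0.29  2.07 -1.17]
 tilt out [ 0.75  0.15  2.09 -1.55  0.63  0.42]
-1 [0.48, -0.3, 0.3] [-0.64  0.32  1.52 -0.    1.3   0.93]
 tilt in [-0.49  0.7   1.11 -0.38  2.03  1.04]
 tilt out [-0.99  0.15  2.09  1.42  0.81 -0.45]
-1 [0.48, 0, 0.3] [-0.1   0.15  1.73 -0.    1.25  1.47]
 tilt in [-0.07  0.57  1.33 -0.05  2.02  1.5 ]
 tilt out [-0.18 -0.14  2.38  2.24  0.2  -0.77]
-1 [0.48, 0.3, 0.3] [ 0.48  0.32  1.52 -0.    1.3   2.05]
 tilt in [0.36 0.7  1.11 0.29 2.07 1.97]
 tilt out [ 0.75  0.15  2.09 -1.55  0.63 -2.72]
```

```bash
python3 - <<'E'
from h import *
R=tool([0,0,-1],[0,1,0])
for i,(n,p) in enumerate({"carrier":[.47,.3,.24],"rack":[.46,0,.22],"stub":[.45,-.295,.22]}.items()):
    m.move_ptp(p,R); m.dwell(.2)
    pic,d,W=cloud("wrist"); np.savez(f"{n}.npz",pic=pic,W=W)
    cv2.imwrite(f"pics/w_{n}.png",pic[:,:,::-1])
    for nn in {"carrier":["first_weight","first_slot","carrier"],"rack":["rack","groove"],"stub":["weight","weight_slot","stub"]}[n]:
        print(nn,[(np.round(r["at"],4).tolist(),round(r["confidence"],2)) for r in m.look_for("wrist",nn)[:2]])
print(m.current_time())
ims=[cv2.imread(f"pics/w_{n}.png") for n in("carrier","rack","stub")]
cv2.imwrite("pics/all.png",cv2.resize(np.vstack([np.hstack(ims[:2]),np.hstack([ims[2],ims[2]*0])]),(800,600)))
E
```

```text
first_weight [([0.4848, 0.3051, 0.0717], 0.7)]
first_slot [([0.4827, 0.3077, 0.0726], 0.74)]
carrier [([0.4771, 0.3039, 0.0143], 0.91), ([0.4794, 0.0101, 0.0098], 0.51)]
rack [([0.4667, -0.0039, 0.0106], 0.58)]
groove [([0.4699, -0.0042, 0.0042], 0.92)]
weight [([0.4819, -0.3003, 0.0528], 0.66)]
weight_slot [([0.4808, -0.3002, 0.0489], 0.84)]
stub [([0.4568, -0.2948, 0.0052], 0.62)]
6.1
```

View pics/all.png

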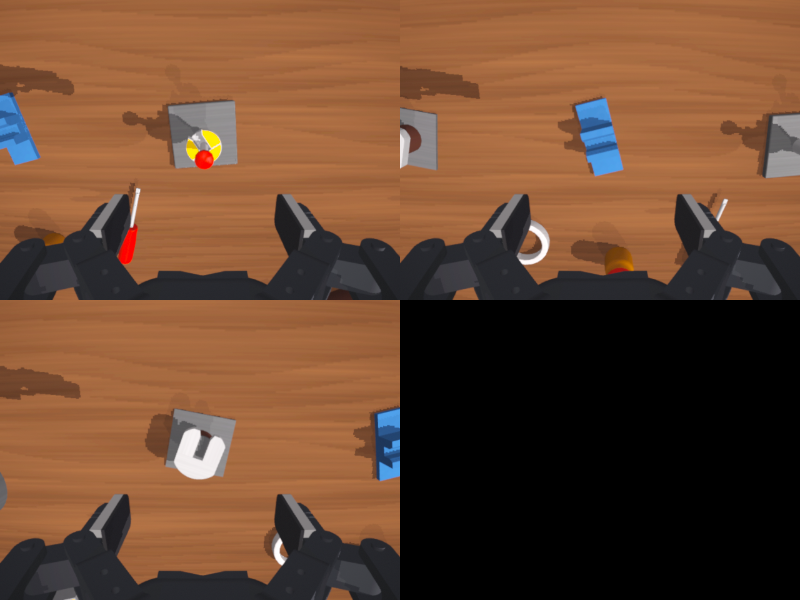

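```bash
cat > geo.py <<'E'
from h import *
def load(n):
    z=np.load(n+".npz"); return z["pic"].astype(int),z["W"]
def near(W,c,r): return np.hypot(W[...,0]-c[0],W[...,1]-c[1])<r
def rect(pts):
    (c,s,a)=cv2.minAreaRect((pts[:,:2]*1000).astype(np.float32)); return np.round(np.array(c)/1000,4),np.round(s,1),round(a,1)
if __name__=="__main__":
    # weight
    pic,W=load("stub"); z=W[...,2]; n=near(W,(.48,-.3),.06)
    M=n&(z>.045)&(z<.06); P=W[M]; print("weight z",np.median(P[:,2]),M.sum(),rect(P))
    cnt=max(cv2.findContours(M.astype(np.uint8),0,1)[0],key=len)[:,0]; C=W[cnt[:,1],cnt[:,0],:2]
    np.save("wc.npy",C)
    # fit: template by IoU of points
    from shapely import geometry as g
E
sed -i '/shapely/d' geo.py
cat >> geo.py <<'E'
    from scipy.optimize import minimize
    def inW(x,y): return (np.hypot(x,y)<.035)&(abs(y)<.028)&(x<.03)&~((x>-.007)&(abs(y)<.007+np.clip(x-.027,0,.003)))
    def inF(x,y): return (np.hypot(x,y)<.023)&~((x>-.007)&(abs(y)<.007))
    gx,gy=np.meshgrid(np.arange(-.04,.0401,.001),np.arange(-.04,.0401,.001))
    from scipy.spatial import cKDTree
    def fit(P,f,c0,R=.042,occ=None):
        tree=cKDTree(P[:,:2]);best=(-9,)
        c=np.array(c0)
        for rng,st,angs in((.006,.002,np.arange(-180,180,5)),(.002,.0005,None)):
            b=best
            if angs is None: angs=best[3]+np.arange(-5,5.1,1)
            for dx in np.arange(-rng,rng+1e-9,st):
              for dy in np.arange(-rng,rng+1e-9,st):
                cc=c+[dx,dy]; X=gx.ravel()+cc[0];Y=gy.ravel()+cc[1]
                occu=(tree.query(np.c_[X,Y],distance_upper_bound=.0012)[0]<.0012)
                for a in angs:
                    r=np.radians(a);x=np.cos(r)*gx+np.sin(r)*gy;y=-np.sin(r)*gx+np.cos(r)*gy
                    t=f(x,y).ravel(); s=(t&occu).sum()/(t|occu).sum()
                    if s>b[0]: b=(s,cc[0],cc[1],a)
            best=b;c=np.array(b[1:3])
        return np.round(best,4)
    print("weight fit iou,x,y,slot deg",fit(P,inW,P[:,:2].min(0)/2+P[:,:2].max(0)/2))
    Q=W[n&(z>.001)&(z<.008)&(abs(z-.004)<.003)];print("plate",np.median(Q[:,2]),rect(Q))
    # rack
    pic,W=load("rack"); z=W[...,2];blue=(pic[...,2]>pic[...,0]+50)&near(W,(.47,0),.09)
    for lo,hi in((.003,.012),(.016,.024),(.033,.043)):
        Q=W[blue&(z>lo)&(z<hi)]; print("rack",lo,len(Q),np.median(Q[:,2]) if len(Q) else 0,rect(Q) if len(Q)>5 else 0)
    print("rack all",rect(W[blue]))
    # carrier
    pic,W=load("carrier"); z=W[...,2];n=near(W,(.485,.3),.08)
    red=(pic[...,0]>150)&(pic[...,1]<60)&n&(z>.1); Q=W[red];print("knob",np.median(Q[:,2]),rect(Q[Q[:,2]>.119]))
    yel=n&(z>.064)&(z<.076)&(pic[...,0]>140)&(pic[...,1]>120)&(pic[...,2]<80); Q=W[yel];print("small",np.median(Q[:,2]),rect(Q),fit(Q,inF,Q[:,:2].min(0)/2+Q[:,:2].max(0)/2))
    Q=W[n&(z>.007)&(z<.014)];print("base",np.median(Q[:,2]),rect(Q))
E
python3 geo.py
```

```text
weight z 0.05111806942892761 4083 (array([ 0.4811, -0.3003]), array([56.3, 65.2]), 69.9)
weight fit iou,x,y,slot deg [  0.9159   0.4786  -0.2996 161.    ]
plate 0.0031332644148039995 (array([ 0.4783, -0.3061]), array([107. , 110.1]), 76.5)
rack 0.003 3015 0.007198803679830788 (array([ 0.4801, -0.004 ]), array([110.,  44.]), 14.3)
rack 0.016 809 0.019242064571295032 (array([ 0.4784, -0.0042]), array([40.6, 44. ]), 13.8)
rack 0.033 1519 0.036927906745502385 (array([ 0.4796, -0.004 ]), array([43.2, 44. ]), 14.2)
rack all (array([ 0.4639, -0.0096]), array([151.6,  52.2]), 12.1)
knob 0.12079860397177275 (array([0.4806, 0.2876]), array([52.1, 32.8]), 59.8)
small 0.06945706547137376 (array([0.4863, 0.3012]), array([43.3, 38.8]), 88.2) [   0.668    0.489    0.301 -148.   ]
base 0.009125801505646854 (array([0.4894, 0.3009]), array([ 99.4, 100. ]), 4.8)
```

```bash
python3 - <<'E'
from geo import *
pic,W=load("carrier")
c=pic[150:280,240:400].astype(np.uint8)[:,:,::-1]
cv2.imwrite("pics/cr.png",cv2.resize(c,None,fx=4,fy=4,interpolation=2))
z=W[...,2];n=near(W,(.489,.301),.05)
S=n&(z>.078)&(z<.105);print("stem",W[S][:,:2].mean(0),S.sum())
K=n&(z>.119)&(z<.126);print("knob",W[K].mean(0),rect(W[K]))
# rack & weights IK checks
def chk(nm,g,a,y):
    R=tool(a,y)
    for s in(1,-1):
        R2=R.copy();R2[:,:2]*=s
        q=m.inverse_kinematics(np.array(g)+R[:,2]*.019,R2); print(nm,s,None if q is None else np.round(q,2).tolist())
from math import *
def d(a): return np.array([cos(radians(a)),sin(radians(a)),0])
Z=np.array([0,0,1.])
xw=d(161)
for th in(30,45,55):
    t=radians(th)
    chk(f"stub{th}",[.4788,-.2995,.047],cos(t)*-Z+sin(t)*xw,np.cross(-Z,xw))
    chk(f"rack{th}",[.4798,-.004,.05],cos(t)*d(14.2)-sin(t)*Z,np.cross(d(14.2),-Z))
    chk(f"rack2_{th}",[.4798,-.004,.05],-cos(t)*d(14.2)-sin(t)*Z,np.cross(d(14.2),-Z))
    chk(f"car{th}",[.489,.301,.08],sin(t)*d(32)-cos(t)*Z,np.cross(Z,d(32)))
E
```

```text
stem [0.48481055 0.30084919] 71
knob [0.48825038 0.30117741 0.12109899] (array([0.4892, 0.3015]), array([20.1, 19.9]), 56.5)
stub30 1 [-0.59, 0.87, 1.39, -0.13, 1.39, -1.77]
stub30 -1 [-0.59, 0.87, 1.39, -0.13, 1.39, 1.37]
rack30 1 [-0.37, 0.77, 2.42, 2.54, 1.09, 1.53]
rack30 -1 [-0.37, 0.77, 2.42, 2.54, 1.09, -1.61]
rack2_30 1 [0.0, 1.01, 1.37, -0.22, 1.79, -1.74]
rack2_30 -1 [0.0, 1.01, 1.37, -0.22, 1.79, 1.4]
car30 1 [0.45, 0.52, 2.04, 0.75, 0.08, -2.42]
car30 -1 [0.45, 0.52, 2.04, 0.75, 0.08, 0.73]
stub45 1 [-0.57, 1.01, 1.22, -0.17, 1.69, -1.76]
stub45 -1 [-0.57, 1.01, 1.22, -0.17, 1.69, 1.38]
rack45 1 [-0.3, 0.6, 2.37, 2.48, 0.64, 1.73]
rack45 -1 [-0.3, 0.6, 2.37, 2.48, 0.64, -1.42]
rack2_45 1 [-0.01, 0.88, 1.5, -0.18, 1.53, -1.75]
rack2_45 -1 [-0.01, 0.88, 1.5, -0.18, 1.53, 1.39]
car45 1 [0.43, 0.56, 2.17, 2.9, 0.38, 1.71]
car45 -1 [0.43, 0.56, 2.17, 2.9, 0.38, -1.43]
stub55 1 [-0.56, 1.1, 1.11, -0.2, 1.87, -1.76]
stub55 -1 [-0.56, 1.1, 1.11, -0.2, 1.87, 1.38]
rack55 1 [-0.25, 0.53, 2.3, 2.26, 0.36, 2.0]
rack55 -1 [-0.25, 0.53, 2.3, 2.26, 0.36, -1.14]
rack2_55 1 [-0.03, 0.79, 1.6, -0.16, 1.34, -1.76]
rack2_55 -1 [-0.03, 0.79, 1.6, -0.16, 1.34, 1.38]
car55 1 [0.42, 0.63, 2.23, 2.96, 0.68, 1.63]
car55 -1 [0.42, 0.63, 2.23, 2.96, 0.68, -1.51]
```

View pics/cr.png

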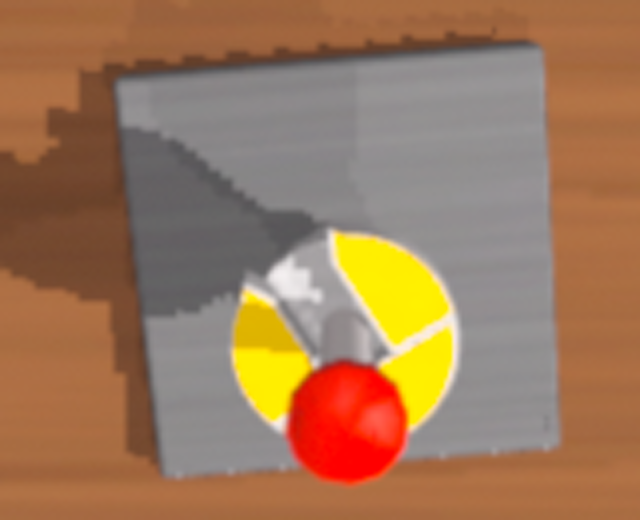

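```bash
cat >> h.py <<'E'
from math import *
def d(a): return np.array([cos(radians(a)),sin(radians(a)),0])
Z=np.array([0,0,1.])
RK=14.2; STUB=np.array([.4787,-.2996,.046]); RACK=np.array([.4798,-.004,.05]); CAR=np.array([.4893,.3012,.076])
def frame(x,z): return np.c_[x,np.cross(z,x),z]
Wstub=frame(d(160.5),-Z); Wrack=frame(-Z,-d(RK)); Wcar=frame(d(32),Z)
def G(ax,az,s): # tool in weight frame
    return tool([ax,0,az],[0,s,0])
t1=radians(45);G1=G(sin(t1),cos(t1),-1)
t2=radians(55);G2=G(sin(t2),-cos(t2),-1)
def pose(p,Rw,Gr,back=0.):
    R=Rw@Gr; return np.array(p)+R[:,2]*(.019-back),R
E
python3 - <<'E'
from h import *
for n,a in dict(stub=(STUB,Wstub,G1),stubup=(STUB+.1*Z,Wstub,G1),rackhi=(RACK+.1*Z,Wrack,G1),rack=(RACK,Wrack,G1),
  r2pre=(RACK,Wrack,G2,.09),r2=(RACK,Wrack,G2),r2up=(RACK+.06*Z,Wrack,G2),r2up9=(RACK+.09*Z,Wrack,G2),cpre=(CAR-.09*d(32)+.01*Z,Wcar,G2),car=(CAR,Wcar,G2),cback=(CAR,Wcar,G2,.1)).items():
    p,R=pose(*a); q=m.inverse_kinematics(p,R); print(n,np.round(p,3),R[2,0].round(2),None if q is None else np.round(q,2).tolist())
m.move_ptp(*pose(STUB,Wstub,G1,.09)); m.move_l(pose(STUB,Wstub,G1)[0],max_speed=.08)
m.set_gripper(0.,60); print(m.current_grip_width(),m.current_grip_force(),m.current_force(),m.current_time())
E
```

```text
stub [ 0.466 -0.295  0.033] -0.71 [-0.57, 1.01, 1.22, -0.16, 1.69, 1.39]
stubup [ 0.466 -0.295  0.133] -0.71 [-0.57, 0.87, 1.21, -0.17, 1.82, 1.36]
rackhi [ 0.467 -0.007  0.137] 0.71 [-0.01, 0.73, 1.49, -0.18, 1.68, -1.78]
rack [ 0.467 -0.007  0.037] 0.71 [-0.01, 0.88, 1.5, -0.18, 1.53, -1.75]
r2pre [ 0.44  -0.014  0.108] -0.57 [-0.33, 0.25, 2.39, 1.69, 0.32, 2.53]
r2 [ 0.49  -0.001  0.034] -0.57 [-0.25, 0.53, 2.3, 2.26, 0.36, 2.0]
r2up [ 0.49  -0.001  0.094] -0.57 [-0.25, 0.35, 2.29, 1.76, 0.28, 2.52]
r2up9 [ 0.49  -0.001  0.124] -0.57 [-0.25, 0.27, 2.28, 1.44, 0.28, 2.87]
cpre [0.426 0.262 0.075] 0.82 [0.38, 0.58, 2.44, 2.95, 0.84, -1.54]
car [0.502 0.309 0.065] 0.82 [0.42, 0.64, 2.23, 2.97, 0.69, -1.51]
cback [0.433 0.266 0.122] 0.82 [0.38, 0.42, 2.43, 2.91, 0.66, -1.49]
0.642593980005431 63.8697409699671 [ 3.01938119 -0.13330176  4.31678569] 10.7833
```

```bash
python3 - <<'E'
from h import *
m.move_l(pose(STUB+.12*Z,Wstub,G1)[0]); print(m.current_grip_width())
m.move_ptp(*pose(RACK+.12*Z,Wrack,G1)); 
m.move_l(pose(RACK+.045*Z,Wrack,G1)[0]); m.dwell(.2)
pic,dd,W=cloud("wrist"); np.savez("r1.npz",pic=pic,W=W); cv2.imwrite("pics/r1.png",pic[:,:,::-1])
pic2,_=m.grab_frame("scene"); cv2.imwrite("pics/s1.png",np.hstack([cv2.resize(pic2[150:330,200:440],(480,360)),pic[120:480,160:480]])[:,:,::-1])
print(m.current_grip_width(),m.current_force(),m.current_time())
E
```

```text
0.6427105258180958
0.6451138660123574 [ 0.31445569 -0.00274436 -2.00379262] 15.3333
```

View pics/s1.png

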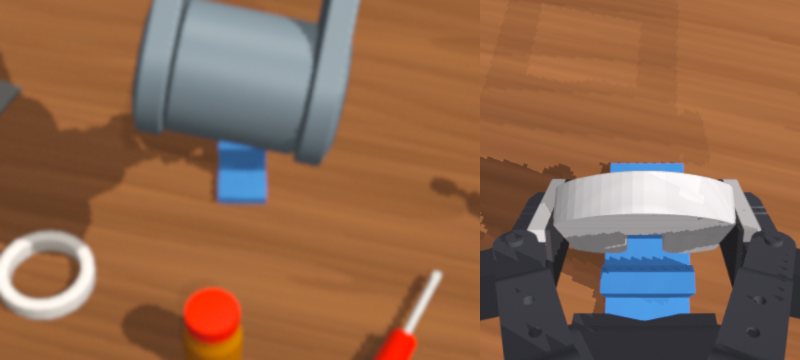

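```bash
python3 - <<'E'
from geo import *
from h import *
pic,W=load("r1"); ex=d(RK);ey=np.array([-ex[1],ex[0],0])
L=(W-RACK)@np.c_[ex,ey,Z]; L[...,2]+=.05
white=(pic.min(-1)>140)&(np.abs(L[...,0])<.05)&(np.abs(L[...,1])<.03)&(L[...,2]>.05)
P=L[white]; print(len(P),np.percentile(P,[1,50,99],axis=0).round(4))
T=P[(P[:,2]>np.percentile(P[:,2],99)-.002)];print("top rim",T.min(0).round(4),T.max(0).round(4))
for lo in(.118,.121,.124,.127): 
    q=P[(P[:,2]>lo)&(P[:,2]<lo+.003)]
    if len(q):print(lo,len(q),np.percentile(q[:,0],[2,98]).round(4),np.percentile(q[:,1],[2,98]).round(4))
b=(pic[...,2]>pic[...,0]+50)&(np.abs(L[...,0])<.08)&(np.abs(L[...,1])<.04)
for lo,hi in((.003,.012),(.033,.043)):
    Q=L[b&(L[...,2]>lo)&(L[...,2]<hi)];print("rack",lo,len(Q),np.percentile(Q,[1,99],axis=0).round(4),np.median(Q[:,2]))
E
```

```text
10421 [[-0.0054 -0.0271  0.0783]
 [ 0.0032 -0.0007  0.1242]
 [ 0.0086  0.0294  0.1295]]
top rim [-0.0058 -0.0146  0.1275] [0.034  0.0121 0.2363]
0.118 1126 [-0.005   0.0085] [-0.0257  0.0283]
0.121 1430 [-0.0051  0.0069] [-0.0226  0.0205]
0.124 2263 [-0.0052  0.0068] [-0.0181  0.0162]
0.127 3050 [-0.0052  0.0067] [-0.0118  0.0096]
rack 0.003 2241 [[-0.055  -0.0212  0.0054]
 [ 0.0311  0.0218  0.0092]] 0.007066143148681578
rack 0.033 2483 [[ 0.0088 -0.0211  0.0332]
 [ 0.0209  0.0219  0.0385]] 0.03684147667403834
```

```bash
python3 - <<'E'
from h import *
C=RACK-.0008*d(RK)
f0=m.current_force()
for h in (.02,.008,.004,.002,.001,0,-.001):
    m.move_l(pose(C+h*Z,Wrack,G1)[0],max_speed=.06); m.dwell(.1)
    f=m.current_force()-f0; print(h,f.round(2))
    if f[2]>6 or np.hypot(f[0],f[1])>12: break
E
```

```text
0.02 [-0.69  0.71  0.47]
0.008 [-0.24  0.35  0.84]
0.004 [ 0.36 -0.25  0.74]
0.002 [-1.17 -0.15 -0.16]
0.001 [0.22 0.78 6.93]
```

```bash
python3 - <<'E'
from h import *
m.set_gripper(1.); print(m.current_grip_force(),m.current_grip_width())
C=RACK-.0008*d(RK)
m.move_l(pose(C,Wrack,G1,.12)[0]); m.dwell(.2)
pic,_,W=cloud("wrist"); np.savez("r2.npz",pic=pic,W=W); cv2.imwrite("pics/r2.png",pic[:,:,::-1])
L=(W-RACK)@np.c_[d(RK),d(RK+90),Z]; L[...,2]+=.05
P=L[(pic.min(-1)>120)&(np.abs(L[...,:2]).max(-1)<.04)&(L[...,2]>.04)&(L[...,2]<.1)]
print(np.percentile(P,[1,50,99],axis=0).round(4))
for lo in(.06,.065,.07,.075,.08):
    q=P[abs(P[:,2]-lo-.002)<.002]
    if len(q): print(lo,len(q),np.percentile(q[:,0],[3,97]).round(4),np.percentile(q[:,1],[2,98]).round(4))
for s in (-1,1):
  for nm,a in dict(b09=(RACK,.09),b15=(RACK,.15),b2=(RACK,.2),back=(RACK-.06*d(RK)+.1*Z,.09)).items():
    p,R=pose(a[0],Wrack,G(sin(t2),-cos(t2),s),a[1]); q=m.inverse_kinematics(p,R); print(s,nm,p.round(3),None if q is None else np.round(q,2).tolist())
print(m.current_ee_pos(),m.current_time())
E
```

```text
0.0 1.0000054765994286
[[-0.0059 -0.028   0.0408]
 [ 0.0056 -0.001   0.0732]
 [ 0.0065  0.0262  0.0845]]
0.06 295 [0.0053 0.0064] [-0.028   0.0255]
0.065 307 [0.0052 0.0064] [-0.0281  0.026 ]
0.07 468 [-0.0049  0.0064] [-0.0278  0.0261]
0.075 575 [-0.0054  0.0063] [-0.0243  0.0219]
0.08 1009 [-0.0059  0.0062] [-0.0172  0.0147]
-1 b09 [ 0.44  -0.014  0.108] [-0.33, 0.25, 2.39, 1.69, 0.32, 2.53]
-1 b15 [ 0.407 -0.022  0.157] None
-1 b2 [ 0.379 -0.029  0.198] None
-1 back [ 0.382 -0.029  0.208] None
1 b09 [ 0.44  -0.014  0.108] [-0.33, 0.25, 2.39, 1.69, 0.32, -0.61]
1 b15 [ 0.407 -0.022  0.157] [-0.4, 0.05, 2.43, 1.19, 0.38, -0.14]
1 b2 [ 0.379 -0.029  0.198] [-0.47, -0.12, 2.43, 0.89, 0.51, 0.13]
1 back [ 0.382 -0.029  0.208] [-0.47, -0.14, 2.42, 0.84, 0.53, 0.19]
[0.5479178  0.01324508 0.12116677] 19.1083
```

View pics/r2.png

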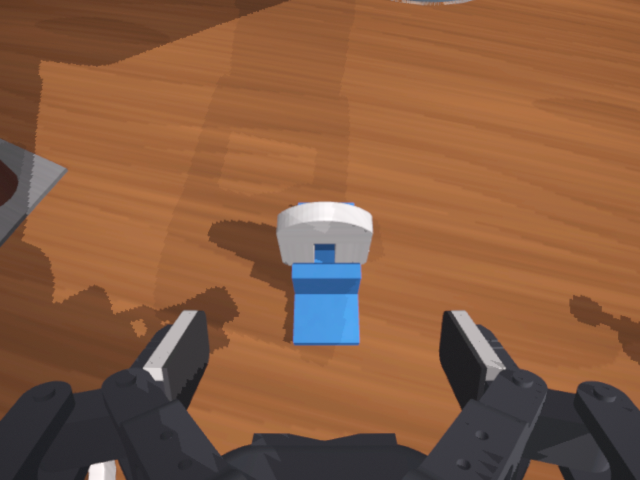

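```bash
python3 - <<'E'
from h import *
p=m.current_ee_pos(); m.move_l([p[0]+.03,p[1],.3])
m.move_j([-.47,-.14,2.42,0.84,.53,2.5]); print(m.current_ee_pos())
C2=RACK+.0003*d(RK)-.001*d(RK+90)
m.move_ptp(*pose(C2,Wrack,G2,.09)); m.move_l(pose(C2,Wrack,G2)[0],max_speed=.08); print(m.current_force())
m.set_gripper(0.,70); print(m.current_grip_width(),m.current_grip_force(),m.current_force(),m.current_time())
for h in(.05,.07,.1):
  p,R=pose(CAR-.11*d(32)+h*Z,Wcar,G2); q=m.inverse_kinematics(p,R); print(h,None if q is None else np.round(q,2))
E
```

```text
[ 0.38107451 -0.02950665  0.20864354]
[-0.19140686  1.11423047 -0.66809634]
0.6438395360717313 71.55915822833776 [-4.19314914 -0.83108011  9.01039975] 26.55
0.05 [ 0.37  0.42  2.49  2.91  0.74 -1.51]
0.07 [ 0.37  0.35  2.49  2.88  0.66 -1.48]
0.1 [ 0.37  0.24  2.48  2.83  0.54 -1.42]
```

```bash
python3 - <<'E'
from h import *
C2=RACK+.0003*d(RK)-.001*d(RK+90)
m.move_l(pose(C2+.065*Z,Wrack,G2)[0],max_speed=.08); print(m.current_grip_width())
m.move_ptp(*pose(CAR-.11*d(32)+.07*Z,Wcar,G2))
m.move_l(pose(CAR-.075*d(32)+.012*Z,Wcar,G2)[0],max_speed=.08); m.dwell(.2)
pic,_,W=cloud("wrist"); np.savez("c1.npz",pic=pic,W=W)
p2,_,W2=cloud("scene"); np.savez("c1s.npz",pic=p2,W=W2)
x,y=460,240
cv2.imwrite("pics/c1.png",np.hstack([cv2.resize(p2[200:300,430:530],(320,320)),pic[100:420,100:560]])[:,:,::-1])
print(m.current_grip_width(),m.current_force(),m.current_time())
E
```

```text
0.640317908722932
0.6484306394770079 [ 0.55641712 -0.6078153  -1.02019054] 32.1917
```

View pics/c1.png

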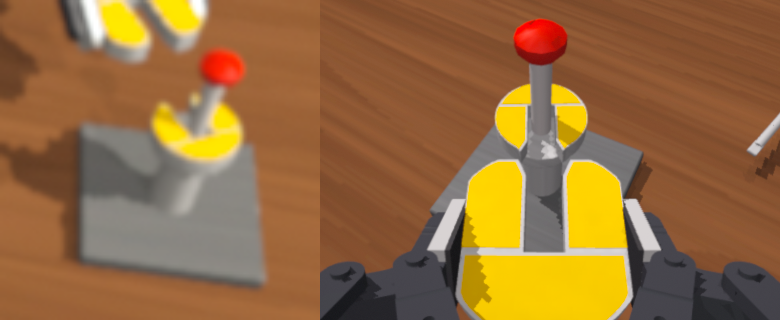

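```bash
python3 - <<'E'
from geo import *
from h import *
pic,W=load("c1"); L=(W-CAR)@np.c_[d(32),d(122),Z]; L[...,2]+=.076
yel=(pic[...,0]>140)&(pic[...,1]>110)&(pic[...,2]<90)
P=L[yel&(L[...,0]<-.035)&(L[...,0]>-.12)&(L[...,2]>.085)&(abs(L[...,1])<.04)]
A=np.c_[P[:,0]+.075,P[:,1],np.ones(len(P))]; co=np.linalg.lstsq(A,P[:,2],rcond=None)[0]; print("plane slopes,z@centre",co.round(4),len(P))
for lo in(-.1,-.09,-.075,-.065,-.055):
    q=P[abs(P[:,0]-lo)<.003]; 
    y=np.sort(q[:,1]); g=np.argmax(np.diff(y)); print(lo,y[[0,-1]].round(4),"gap",y[[g,g+1]].round(4))
print("nose",np.percentile(P[:,0],[.5,99.5]).round(4))
S=L[(L[...,2]>.08)&(L[...,2]<.105)&(abs(L[...,1])<.015)&(abs(L[...,0])<.02)];print("stem",np.percentile(S,[2,50,98],axis=0).round(4))
K=L[(L[...,2]>.108)&(L[...,2]<.128)&(abs(L[...,1])<.02)&(abs(L[...,0])<.02)];print("knob",np.percentile(K,[1,99],axis=0).round(4))
F=L[yel&(L[...,0]>-.03)&(L[...,2]<.08)];print("small z",np.median(F[:,2]),np.percentile(F,[1,99],axis=0).round(4))
E
```

```text
plane slopes,z@centre [-0.006   0.003   0.0944] 20469
-0.1 [-0.0254  0.0235] gap [-0.0014 -0.0011]
-0.09 [-0.0271  0.025 ] gap [-0.0011 -0.0008]
-0.075 [-0.0287  0.0264] gap [-0.0095  0.0072]
-0.065 [-0.0288  0.0268] gap [-0.0095  0.0072]
-0.055 [-0.0286  0.0264] gap [-0.0095  0.0072]
nose [-0.1075 -0.0467]
stem [[-0.0057 -0.0042  0.0806]
 [-0.0043  0.0006  0.0938]
 [-0.0012  0.0054  0.1046]]
knob [[-0.0114 -0.0095  0.1105]
 [ 0.0056  0.011   0.1228]]
small z -0.3939183903644994 [[-0.0174 -1.2827 -0.5566]
 [ 1.7531  0.0211  0.0706]]
```

```bash
python3 - <<'E'
from h import *
f0=m.current_force()
base=CAR+.0018*d(122)
ok=True
for s in(-.075,-.05,-.035,-.022,-.012,-.005,0):
    m.move_l(pose(base+s*d(32)+.012*Z,Wcar,G2)[0],max_speed=.06); m.dwell(.05)
    f=m.current_force()-f0; print(s,f.round(2))
    if np.linalg.norm(f)>8: ok=False;break
if ok:
  for h in(.006,.003,.002,.001,0,-.001,-.002):
    m.move_l(pose(base+h*Z,Wcar,G2)[0],max_speed=.05); m.dwell(.08)
    f=m.current_force()-f0; print('h',h,f.round(2))
    if np.linalg.norm(f)>5: break
p2,_=m.grab_frame("scene");pic,_,W=cloud("wrist"); np.savez("c2.npz",pic=pic,W=W)
cv2.imwrite("pics/c2.png",np.hstack([cv2.resize(p2[200:300,430:530],(320,320)),pic[100:420,100:560]])[:,:,::-1])
print(m.current_time())
E
```

```text
-0.075 [-1.8   1.1  -1.14]
-0.05 [-0.79  0.71 -1.71]
-0.035 [-0.61 -0.37 -0.49]
-0.022 [-0.27  0.02 -0.83]
-0.012 [-1.05  1.95 -0.01]
-0.005 [ 0.13  0.84 -0.76]
0 [-1.04 -0.39 -0.64]
h 0.006 [-0.72  0.43  0.06]
h 0.003 [-0.03  0.86 -0.4 ]
h 0.002 [0.23 0.06 0.08]
h 0.001 [0.11 1.52 0.16]
h 0 [-0.4   1.07 -0.77]
h -0.001 [-4.03 -2.13  5.22]
37.075
```

View pics/c2.png

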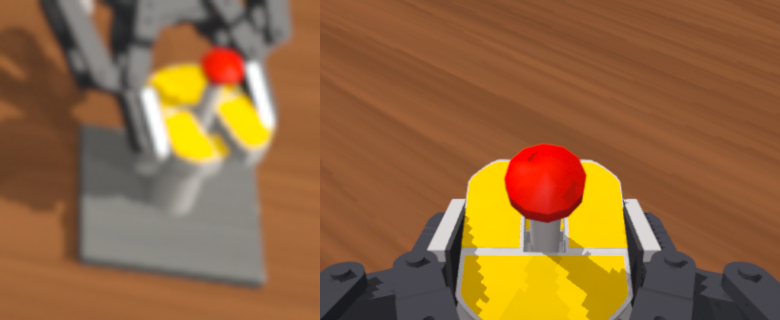

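```bash
python3 - <<'E'
from geo import *
from h import *
base=CAR+.0018*d(122)-.0012*d(32)
m.move_l(pose(base-.0005*Z,Wcar,G2)[0],max_speed=.03); print(m.current_force())
m.set_gripper(1.); print(m.current_grip_force())
m.move_l(pose(base,Wcar,G2,.12)[0],max_speed=.08); m.dwell(.3)
pic,_,W=cloud("wrist");p2,_=m.grab_frame("scene")
cv2.imwrite("pics/c3.png",np.hstack([cv2.resize(p2[200:300,430:530],(320,320)),pic[100:420,100:560]])[:,:,::-1])
L=(W-CAR)@np.c_[d(32),d(122),Z]; L[...,2]+=.076
yel=(pic[...,0]>140)&(pic[...,1]>110)&(pic[...,2]<90)
P=L[yel&(np.hypot(L[...,0],L[...,1])<.045)&(L[...,2]>.06)]
co=np.linalg.lstsq(np.c_[P[:,:2],np.ones(len(P))],P[:,2],rcond=None)[0]; print("plane",co.round(4),np.percentile(P,[.5,99.5],axis=0).round(4))
S=L[(L[...,2]>.088)&(L[...,2]<.105)&(abs(L[...,1])<.015)&(abs(L[...,0])<.02)];print("stem",np.percentile(S,[2,98],axis=0).round(4))
for n in("first_weight","first_slot","weight","weight_slot","jar","collar","driver"): print(n,[np.round(r["at"],3).tolist() for r in m.look_for("scene",n)[:1]])
print(m.current_time())
E
```

```text
[-2.84403641 -2.21203275  2.33197064]
0.0
plane [-0.0073 -0.002   0.0816] [[-0.0342 -0.0262  0.0699]
 [ 0.0263  0.0277  0.0833]]
stem [[-0.0054 -0.0042  0.0883]
 [-0.0011  0.0053  0.1047]]
first_weight []
first_slot [[0.501, 0.313, 0.072]]
weight [[0.489, 0.291, 0.084]]
weight_slot [[0.493, 0.297, 0.081]]
jar [[0.711, 0.03, 0.061]]
collar [[0.664, -0.132, 0.016]]
driver [[0.682, 0.166, 0.02]]
40.1417
```

View pics/c3.png

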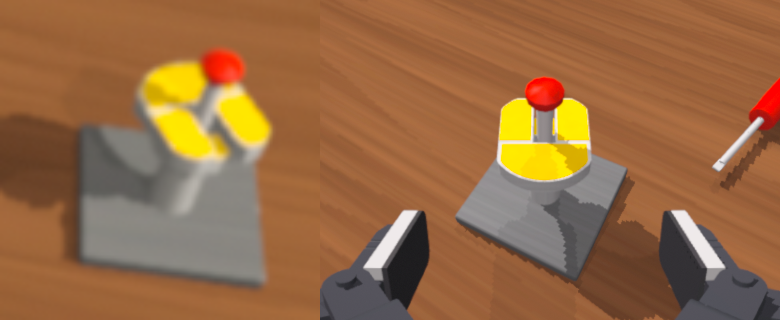

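```bash
python3 -c "
from bench import manip as m
print(m.sign_off())"
```

```text
the job is handed in; nothing more can be done
None
```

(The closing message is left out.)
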